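# Gauge the empty bore of the cylinder puzzle

## Robot

A 6-joint arm with a two-finger parallel gripper is mounted at the origin on the work surface. World frame = base frame: x ahead of the robot, y to its left, z up, the work surface at z = 0. Lengths are in m, angles in degrees, forces in N, time in s.
With the tool pointing down it reaches from about 0.325 to 0.775 m from the base axis. Payload 5.5 kg.
Tool frame: the origin (TCP) lies at the centre of the arm's flange, where the gripper is bolted on; the fingertips stand 182 mm ahead of it and the grasp point (between the pads) lies 163 mm ahead of it; z points along the fingers, y is the line along which they close (so a half turn about z gives the same grasp; the last joint's range is limited). The gripper opens to 88 mm and grips with 3 to 60 N. Pads are 20 mm wide; open, the fingers measure 115 mm over their backs; the gripper's body (75 mm by 178 mm) begins 61 mm behind the grasp point.
Start: joints at [62.183, 5.22, 70.514, -0, 104.267, -3.249], TCP at [0.249, 0.546, 0.405] pointing down, gripper open.
Joint ranges: [-164.24, 164.24], [-49.07, 125.15], [9.68, 141.18], [-86.29, 266.29], [3.28, 154.24], [-151.56, 151.56]. Speed limits (degrees/s): [147.25, 147.25, 172.46, 180, 180, 180].

## Interface

Orientations are given as [roll, pitch, yaw] about the fixed x, y, z axes, in that order (R = Rz(yaw) Ry(pitch) Rx(roll)).
In Python, from station import r gives the robot as it stands. The module is installed in compiled form; this text tells all that it offers. Calls block until the motion is done:
- r.reach(position, orientation): joint-space move of the TCP to a pose.
- r.servo_line(position, rotation=None, speed=0.15): straight line of the TCP; rotation=None keeps the orientation; speed is the mean speed in m/s.
- r.move_joints(angles): joint-space move.
- r.let_go() and r.grab(squeeze=None): open the fingers fully, or close them until they stop; squeeze is the grip in N (None keeps the last).
- r.wait(seconds).
- r.inverse_kinematics(position, orientation): joint angles nearest the present ones, or None.
- r.sense(): the state.
- r.snapshot(name): name is "side" or "top" or "wrist"; returns a dict with "frame" (400x640x3 uint8, red, green, blue), "fx", "fy", "cx", "cy" (pixels), "R" (3x3) and "t" (3): a world point X has camera coordinates R X + t. Camera axes: x right, y down, z forward; pixel columns grow to the right and rows downward; lengths in m; the calibration is good to about 2 mm. A picture is of the moment at which its call begins. There is no depth.
A pose or a line that the arm cannot do raises r.IKError and nothing moves.
- r.hand_in(): hands the job in; it is judged then, once.
The state is a dict: "clock": time; "joints": joint angles; "joint_vel": joint speeds; "joint_torque": joint torques, N m; "tcp_pos": TCP position; "orientation": TCP orientation; "contact_force": force on the tool from outside, world axes, zero at the start; "torque": the same for the moment, N m; "opening": finger opening in m; "gripper_force": force on a finger pad.
Only numpy, scipy, OpenCV 4.12 (cv2) and the standard library are available. Lean on these libraries where they do the work, as an engineer would, in place of code of your own. Each camera call takes 0.05 s, during which the arm holds its last target. There are 200 camera calls.

## Task

One cylinder of the green puzzle on the turntable is lost and a new one is to be turned. Take the depth gauge out of its stand by the handle, lower its rod into the puzzle's empty bore and push it down through its stiff stop collar until the rod truly bottoms out; press it on the bottom with a clear but gentle push (never 25 N or more on the puzzle, its bottom is thin) for about a second. Then let go and leave the gauge standing there, rod on the bottom and collar down on the block, so that the depth can be read; do not disturb the small loose toys.

Things in the scene. Friction and masses are not known exactly. Their poses are not given: they have to be found in the camera images.
- gauge: The depth gauge's stop collar: a dark silicone disc, 40 mm across and 14 mm thick, through whose centre the gauge's rod runs. Origin: centre of the collar's underside; z points up along the rod towards the handle. At the start it rests on the top of the stand and the rod hangs through it. The gauge is loose and weighs about 90 g.
- gauge_rod (a joint): How far the rod's tip sticks out below the collar's underside, in m (14 to 26 mm at the start, can be pushed to 72 mm). The collar grips the rod and stays where left; it slides only under about 5 N. When the collar lands on something that is a first, false stop; pushing on slides the rod down through it at a steady 5 N.
- rod_tip (a point): Centre of the flat tip of the gauge's birch rod; z points up the rod. The rod is 16 mm thick, its lowest 5 mm tapering to 9 mm at the tip. From 90 to 134 mm above the tip it is a darker round handle, 22 mm thick, to be gripped about 115 mm above the tip.
- stand: Fixed birch block, 70 x 70 mm and 45 mm tall, with a 24 mm hole straight through its centre in which the rod hangs. Origin: centre of its underside, on the shelf board.
- puzzle: Green wooden block 75 mm (x) by 190 mm (y) by 70 mm tall, fixed on a birch disc (230 mm across) that turns stiffly (0.25 N m) about the vertical and stays where left. Origin: on that axis, at the block's underside, 30 mm above the board. Two knobbed cylinders fill its other holes (y = -62 and -5 mm), knobs 23 mm above the top face.
- bore (a point): Centre of the mouth of the empty blind bore, in the block's top face (100 mm above the board), 55 mm along the block's +y from its centre; z up. The bore is 19 mm wide, vertical, flat-bottomed and rigid; its depth is unknown, between 34 and 54 mm. Its bottom is the top of a 6 mm thick disc (bore_floor_c0, measured from its middle).
- spool: Loose wooden cylinder, 36 mm across, 30 mm tall, standing; a bystander. Origin: centre of its underside.
- brick: Loose wooden toy block 30 x 60 x 25 mm; a bystander. Origin: centre of its underside.
- beaker: Loose white plastic cup, 64 mm across, 55 mm tall; a bystander. Origin: centre of its underside.
- arch: Loose wooden toy arch 25 x 80 x 58 mm; a bystander. Origin: centre of its underside.
Mind the look-alikes: they are no part of the job. What is shaped like the part that bears puzzle but turquoise is not meant. What is shaped like the gauge but blue is not meant.

How it is judged:
By the outcome, as a careful person would: the job done as asked, in the order asked, and still so for the second after the job is handed in, with the robot touching nothing.
It also fails if it takes over 53 s, if anything falls off the work surface, if the arm or the gripper's body presses on something with over 40 N, if the wrist force passes 120 N, or if a joint passes its speed limit or range.

## Working session

There is one attempt and no reset: what is moved stays moved. The work goes in short steps, each a Python script; the robot and the scene stay as the last script left them, time stands still between calls to the robot, and variables do not carry over. Pictures are saved under pics/ and viewed, at most 10 in all, crops included, and the job is handed in when it is done.

```bash
mkdir -p pics
cat > h.py <<'E'
import numpy as np, cv2
from station import r
def snap(n,f):
    s=r.snapshot(n); cv2.imwrite('pics/'+f+'.png',s['frame'][:,:,::-1]); np.savez('pics/'+f,**s); return s
def ray(s,u,v,z):
    R=np.array(s['R']);t=np.array(s['t']);c=-R.T@t
    d=R.T@np.array([(u-s['cx'])/s['fx'],(v-s['cy'])/s['fy'],1]); return c+d*(z-c[2])/d[2]
def proj(s,X):
    p=np.array(s['R'])@np.array(X)+np.array(s['t']); return s['fx']*p[0]/p[2]+s['cx'],s['fy']*p[1]/p[2]+s['cy']
E
python3 - <<'E'
from h import *
for n in('top','side'):
    s=snap(n,n+'0'); R=np.array(s['R']); print(n,-R.T@np.array(s['t']),s['fx'],R[2])
print(r.sense())
E
```

```text
top [2.17842374e-01 5.92414667e-04 1.21511015e+00] 494.863704704702 [ 0.19647431 -0.00742856 -0.98048083]
side [ 0.32961415 -0.76285039  0.57436876] 395.3635649422191 [ 0.13289588  0.82841603 -0.54411907]
{'clock': 0.1, 'joints': array([ 6.21850198e+01,  5.25977422e+00,  7.05742454e+01,  1.01919259e-03,
        1.04267725e+02, -3.24938154e+00]), 'joint_vel': array([-0.00047488, -0.06407324, -0.1756667 ,  0.14347143, -0.02804647,
        0.00502649]), 'joint_torque': array([ 2.44994277e-03, -4.47858202e+01, -4.07567739e+01,  7.00951531e-02,
        2.84541148e-02, -1.23406567e-04]), 'tcp_pos': array([0.24947225, 0.54573745, 0.40361668]), 'orientation': array([-1.79898475e+02, -6.75370698e-03,  1.55434646e+02]), 'contact_force': array([ 0.2842885 , -0.16301576, -0.82447649]), 'torque': array([ 0.02509221,  0.00262256, -0.02546424]), 'gripper_force': 0.0, 'opening': 0.08800330429713756}
```

View pics/top0.png

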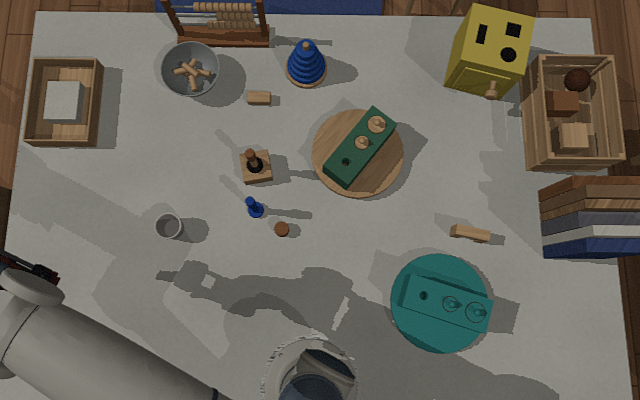

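View pics/side0.png

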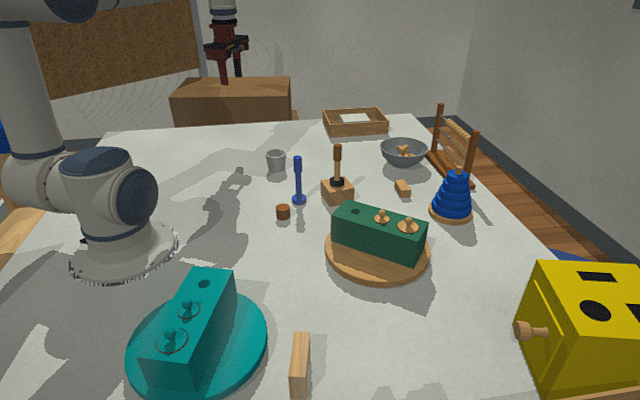

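The top view shows the green puzzle's bore near (346,161), and the gauge in its stand near (254,165) with its handle top near (252,153). The side view shows the bore near (355,211), the handle top near (338,146) and the collar near (337,182). The blue gauge at (255,207) and the turquoise puzzle are the decoys.

```bash
cat >> h.py <<'E'
def blobs(m,box,amin=8):
    u0,v0,u1,v1=box; k=np.zeros(m.shape,np.uint8); k[v0:v1,u0:u1]=m[v0:v1,u0:u1]
    n,l,st,c=cv2.connectedComponentsWithStats(k,connectivity=4)
    return [(st[i].tolist(),c[i].round(2).tolist()) for i in range(1,n) if st[i][4]>=amin]
def tri(a,pa,b,pb):
    A=[];B=[]
    for s,(u,v) in((a,pa),(b,pb)):
        R=np.array(s['R']);t=np.array(s['t']);x=(u-s['cx'])/s['fx'];y=(v-s['cy'])/s['fy']
        for k,q in((0,x),(1,y)): A.append(R[k]-q*R[2]);B.append(q*t[2]-t[k])
    X,res,_,_=np.linalg.lstsq(np.array(A),np.array(B),rcond=None); return X,res
E
python3 - <<'E'
from h import *
T=np.load('pics/top0.npz');S=np.load('pics/side0.npz')
for s,n,bb,hb in((T,'T',(335,150,358,172),(235,140,275,190)),(S,'S',(340,204,368,218),(320,138,356,210))):
    f=s['frame'];mx=f.max(2)
    g=cv2.cvtColor(f,cv2.COLOR_RGB2HSV)
    b=blobs((mx<45).astype(np.uint8),bb); print(n,'bore',b)
    for st,c in b: print(ray(s,*c,.1))
    print('collar',blobs((mx<55).astype(np.uint8),hb))
    print('handle',blobs(((g[...,1]>125)&(mx>55)&(g[...,0]<20)).astype(np.uint8),hb))
o=[cv2.resize(T['frame'][135:195,230:310],None,fx=5,fy=5),cv2.resize(T['frame'][135:195,320:400],None,fx=5,fy=5),
cv2.resize(S['frame'][135:215,300:380],None,fx=3.75,fy=3.75),cv2.resize(S['frame'][185:245,330:410],None,fx=5,fy=5)]
o[2]=cv2.resize(cv2.resize(S['frame'][140:200,300:380],None,fx=5,fy=5),(400,300))
cv2.imwrite('pics/c.png',np.vstack([np.hstack(o[:2]),np.hstack(o[2:])])[:,:,::-1])
E
```

```text
T bore [([342, 158, 7, 7, 37], [345.16, 160.97])]
[ 0.51248436 -0.0753486   0.1       ]
collar [([247, 153, 16, 20, 176], [254.59, 164.39])]
handle [([245, 149, 10, 9, 64], [249.28, 152.97])]
S bore []
collar [([330, 177, 14, 10, 94], [336.73, 182.17])]
handle [([334, 144, 7, 22, 122], [337.12, 152.49]), ([335, 163, 2, 12, 13], [335.08, 168.38]), ([338, 168, 1, 9, 9], [338.0, 172.0]), ([342, 177, 12, 16, 66], [347.61, 184.91]), ([323, 179, 7, 3, 9], [326.33, 179.89]), ([351, 194, 2, 6, 8], [351.75, 196.38])]
```

View pics/c.png

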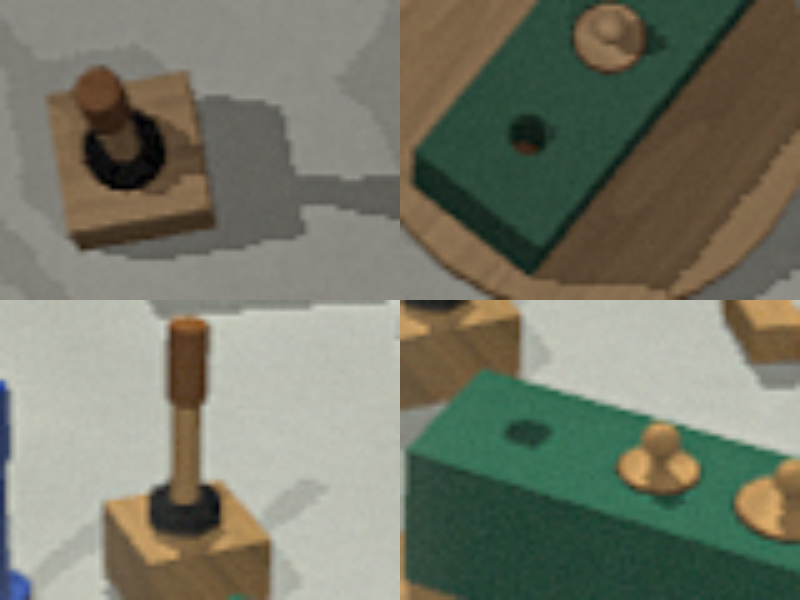

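The crops give the bore at top (345.2,161.4) and side (355.2,211.2). The handle's top centre is at top (249.2,151.3) and side (337.2,143.8). The gauge stands upright in its stand.

Run:
```python
from h import *
T=np.load('pics/top0.npz');S=np.load('pics/side0.npz')
print('bore',tri(T,(345.2,161.4),S,(355.2,211.2)),ray(T,345.2,161.4,.1),ray(S,355.2,211.2,.1))
X,_=tri(T,(249.2,151.3),S,(337.2,143.8));print('htop',X,_)
print('collar',ray(T,254.4,164.6,.052),ray(S,336.9,182.2,.052))
# yaw: finger line along world y, pick half turn with least joint motion
best=None
p=[X[0],X[1],.145+.163+.10]
for yaw in(90,-90,80,-100,100,-80):
    q=r.inverse_kinematics(p,[180,0,yaw]); print(yaw,None if q is None else np.round(q,1))
```

```text
bore (array([ 0.51346482, -0.07575504,  0.09698839]), array([2.80622654e-06])) [ 0.51145238 -0.07543892  0.1       ] [ 0.5135522  -0.07973928  0.1       ]
htop [0.51670192 0.14075288 0.15858201] [4.20158215e-09]
collar [0.51360148 0.14115008 0.052     ] [0.51623909 0.13181713 0.052     ]
90 [ 11.6  -4.7  80.1  -0.  104.6  11.6]
-90 None
80 [ 11.6  -4.7  80.1  -0.  104.6  21.6]
-100 None
100 [ 11.6  -4.7  80.1  -0.  104.6   1.6]
-80 None
```

Run:
```python
from h import *
r.reach([.5155,.140,.145+.163+.13],[180,0,180]); s=snap('wrist','w1')
st=r.sense(); R=np.array(s['R']); print(st['clock'],st['tcp_pos'],-R.T@s['t'],R[2],proj(s,[.516,.1405,.159]),proj(s,[.516,.1405,.059]))
r.reach([.5125,-.0765,.39],[180,0,180]); s2=snap('wrist','w2')
st=r.sense(); R=np.array(s2['R']); print(st['clock'],st['tcp_pos'],-R.T@s2['t'],proj(s2,[.5125,-.0765,.1]))
cv2.imwrite('pics/w12.png',cv2.resize(np.hstack([s['frame'],s2['frame']])[:,:,::-1],(800,250)))
```

```text
1.925 [0.51534383 0.14077061 0.43788793] [0.44511892 0.14000748 0.41864043] [ 2.59905972e-01  7.78815973e-04 -9.65633615e-01] (np.float64(324.1708086257738), np.float64(202.30848243429435)) (np.float64(324.02705578989395), np.float64(177.9215696021628))
2.8667 [ 0.51275855 -0.07525263  0.39059929] [ 0.44244086 -0.0762626   0.37111246] (np.float64(323.1662348450811), np.float64(197.37996333359416))
```

View pics/w12.png

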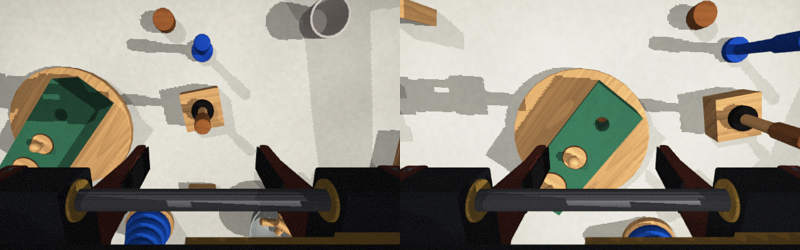

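The wrist views agree with the estimates. The handle top is at about (325,205) in w1 and the bore at about (323,198) in w2. I'll refine these numerically and then grasp.

Run:
```python
from h import *
s=np.load('pics/w2.npz');g=cv2.cvtColor(s['frame'],cv2.COLOR_RGB2HSV)
nb=1-((g[...,0]>50)&(g[...,0]<95)&(g[...,1]>60)&(g[...,2]>60)).astype(np.uint8)
for st,c in blobs(nb,(300,178,348,218)): print(st,c,ray(s,st[0]+st[2]/2-.5,st[1]+st[3]/2-.5,.1))
w=np.load('pics/w1.npz');g=cv2.cvtColor(w['frame'],cv2.COLOR_RGB2HSV)
print(blobs(((g[...,1]>140)&(g[...,0]<14)&(g[...,2]>50)).astype(np.uint8),(295,170,355,225)))
print('collar',blobs((g[...,2]<50).astype(np.uint8),(295,150,355,225)))
o=np.hstack([cv2.resize(w['frame'][150:230,280:360],None,fx=5,fy=5),cv2.resize(s['frame'][158:238,283:363],None,fx=5,fy=5)])
cv2.imwrite('pics/c2.png',o[:,:,::-1])
```

```text
[313, 188, 21, 21, 352] [322.99, 197.62] [ 0.51302985 -0.07663729  0.1       ]
[([311, 180, 27, 35, 703], [323.8, 197.16])]
collar [([306, 159, 36, 31, 581], [323.56, 172.19])]
```

View pics/c2.png

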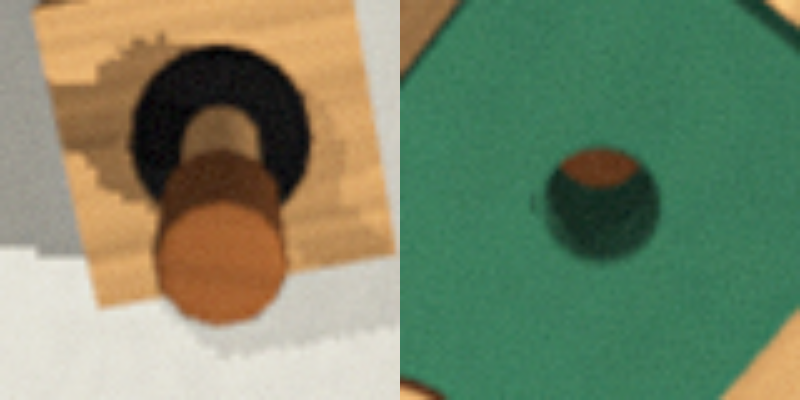

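The crops put the bore mouth's centre at w2 (323.1,198.3) and the handle's top at w1 (324.1,201.9), so the gauge axis is at (0.516, 0.1405) and the bore at (0.513, -0.0767). Next comes the grasp.

Run:
```python
from h import *
P=np.array([.516,.1405,.3026]); O=[180,0,180]
r.reach(P+[0,0,.13],O); r.wait(.3); s=r.sense(); e=s['tcp_pos']-(P+[0,0,.13]); print(e,s['orientation'],s['contact_force'])
r.servo_line(P-e*[1,1,0],speed=.1); r.wait(.2); print(r.sense()['tcp_pos'])
r.grab(40); s=r.sense(); print(s['clock'],s['opening'],s['gripper_force'],s['contact_force'],s['tcp_pos'])
r.servo_line(P-e*[1,1,0]+[0,0,.1],speed=.1); r.wait(.3)
s=r.sense(); print(s['clock'],s['opening'],s['contact_force'],s['tcp_pos'],s['orientation'])
a=snap('wrist','w3')['frame'];b=snap('side','s3')['frame'];c=snap('top','t3')['frame']
cv2.imwrite('pics/c3.png',np.hstack([cv2.resize(a[80:280,220:420],(400,400)),cv2.resize(b[60:220,260:420],(400,400))])[:,:,::-1])
```

```text
[ 0.00023126 -0.0010649  -0.00022502] [-1.79992054e+02 -1.89118498e-02  1.79892600e+02] [1.01575024 0.67350599 0.26647384]
[0.5158607  0.14157797 0.30312784]
6.7333 0.020880389609755322 39.981202483177185 [0.0834511  0.13074542 0.08579408] [0.51575645 0.1415773  0.30250106]
8.1833 0.021364371752566537 [-0.20038571 -0.64548924 -1.12357137] [0.51576195 0.14154649 0.40221573] [-1.79991588e+02 -3.71554145e-02  1.79998840e+02]
```

View pics/c3.png

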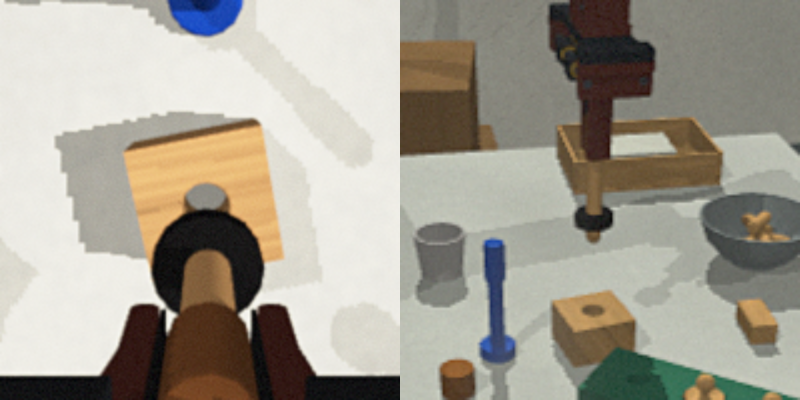

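The gauge is held upright and lifted clear. The collar's centre is at w3 u≈324, and its far rim is at v≈184.

Run:
```python
from h import *
s=np.load('pics/w3.npz'); c=np.array([.516,.1415])
pts=np.array([proj(s,[c[0]+.02*np.cos(a),c[1]+.02*np.sin(a),z]) for z in(.1446,.1586) for a in np.linspace(0,6.28,100)])
print('pred collar',pts.min(0),pts.max(0))
print('obs',blobs((s['frame'].max(2)<50).astype(np.uint8),(285,175,365,228)))
B=np.array([.513,-.0767]); O=[180,0,180]
t=np.array([B[0],B[1],.115+.278])
r.reach(t+[0,0,.03],O); r.wait(.2); e=r.sense()['tcp_pos']-(t+[0,0,.03]); print(e)
r.servo_line(t-e*[1,1,0],speed=.08); r.wait(.3); print(r.sense()['tcp_pos'],r.sense()['clock'],r.sense()['contact_force'])
a=snap('wrist','w4')['frame'];b=snap('side','s4')['frame'];c=snap('top','t4')['frame']
cv2.imwrite('pics/c4.png',np.hstack([cv2.resize(a[110:230,260:380],(400,400)),cv2.resize(b[160:240,315:395],(400,400))])[:,:,::-1])
```

```text
pred collar [295.67820702 182.91219158] [353.33670274 242.25208338]
obs [([296, 185, 56, 43, 1454], [323.26, 205.02])]
[ 0.00024116  0.00134755 -0.00023185]
[ 0.51278267 -0.07809856  0.39353153] 10.2417 [-0.48402352 -0.15590596 -1.19074327]
```

View pics/c4.png

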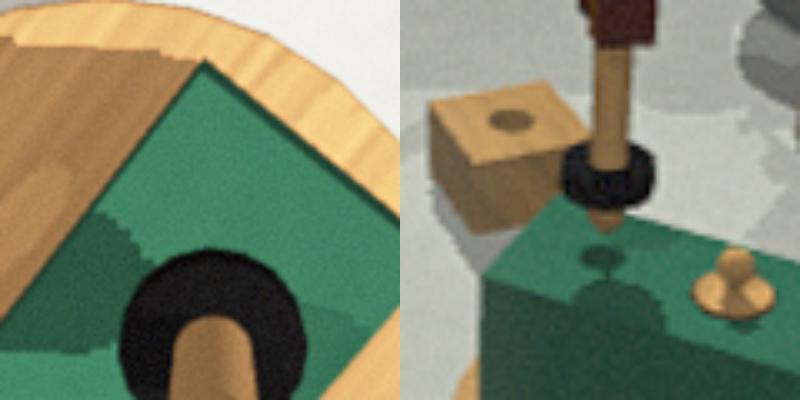

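In the wrist view the collar is centred over the bore, at about (324,213). In the side view the tip at about (355.8,206) sits just above the bore at (355.2,211), roughly 1 mm too far in +x. I'll correct that and go down with force monitoring.

Run:
```python
from h import *
xy=np.array([.512,-.0762]); z=.393
r.servo_line([*xy,z],speed=.03); r.wait(.4)
def F(n=4):
    a=[]
    for _ in range(n): a.append(r.sense()['contact_force']); r.wait(.02)
    return np.mean(a,0)
f0=F(); print(f0,r.sense()['tcp_pos'])
while z>.278+.078:
    z-=.003; r.servo_line([*xy,z],speed=.03); r.wait(.08); f=F()-f0; print(round(z-.278,4),f.round(1),r.sense()['tcp_pos'].round(4))
    if f[2]>4 and z-.278>.083 or np.hypot(*f[:2])>5: print('stop');break
print(r.sense()['clock'])
s=snap('side','s5')['frame']; cv2.imwrite('pics/c5.png',cv2.resize(s[140:240,300:400],(500,500))[:,:,::-1])
```

```text
[-0.17774843 -0.28272483 -0.83259307] [ 0.51200598 -0.07620494  0.39298597]
0.112 [-0.   0.1  0.4] [ 0.512  -0.0762  0.39  ]
0.109 [-0.   0.3  0.2] [ 0.512  -0.0762  0.387 ]
0.106 [0.1 0.6 0.3] [ 0.512  -0.0762  0.384 ]
0.103 [0.2 0.1 0.4] [ 0.512  -0.0762  0.381 ]
0.1 [ 0.4  0.1 -0. ] [ 0.512  -0.0762  0.378 ]
0.097 [ 0.3  0.6 -0.5] [ 0.512  -0.0762  0.375 ]
0.094 [ 0.   0.2 -0.5] [ 0.512  -0.0762  0.372 ]
0.091 [0.8 0.4 0.2] [ 0.512  -0.0762  0.369 ]
0.088 [ 0.5  0.2 -0.1] [ 0.512  -0.0762  0.366 ]
0.085 [ 0.  -0.2 -0. ] [ 0.512  -0.0762  0.363 ]
0.082 [0.2 0.1 0.8] [ 0.512  -0.0762  0.36  ]
0.079 [ 0.4 -0.1  0.3] [ 0.512  -0.0762  0.357 ]
0.076 [-0.4  0.2  4.2] [ 0.512  -0.0762  0.3543]
16.3083
```

View pics/c5.png

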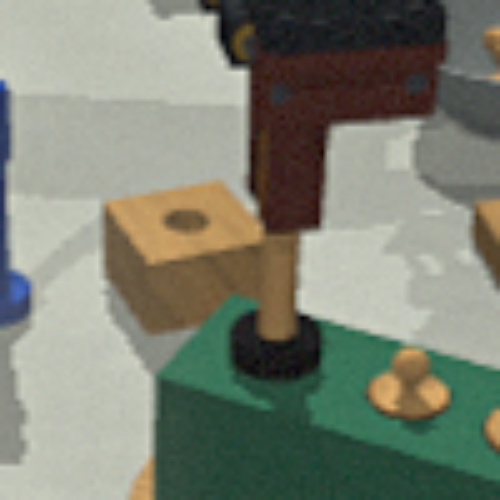

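The rod is in the bore and the collar has landed flat on the block at about (355,209). I'll push on gently to the true bottom.

Run:
```python
from h import *
xy=np.array([.512,-.0762]); z=.278+.076; f0=np.array([-.18,-.28,-.7])
def F(n=4):
    a=[]
    for _ in range(n): a.append(r.sense()['contact_force']); r.wait(.02)
    return np.mean(a,0)-f0
L=[]
while z>.278+.040:
    z-=.001 if z-.278>.070 else .0004
    r.servo_line([*xy,z],speed=.02); r.wait(.05); f=F(3); L.append((round((z-.278)*1e3,1),f.round(1).tolist(),round((r.sense()['tcp_pos'][2]-z)*1e3,2)))
    if f[2]>12 or np.hypot(*f[:2])>7: break
for l in L[:3]+L[3:-5:5]+L[-5:]: print(*l)
if f[2]>10:
    for _ in range(7): print('hold',F(8).round(1))
print(r.sense()['tcp_pos'],r.sense()['clock'])
```

```text
75.0 [-0.4, 0.1, 5.4] 0.22
74.0 [-0.1, 0.1, 5.3] -0.07
73.0 [0.2, 0.1, 4.5] -0.14
72.0 [0.5, -0.2, 4.0] -0.08
68.8 [0.8, 0.1, 4.6] -0.05
66.8 [0.4, -0.6, 4.9] -0.02
64.8 [0.9, -0.4, 5.3] -0.02
62.8 [0.9, -0.3, 4.8] -0.03
60.8 [0.4, -0.5, 4.4] -0.04
58.8 [-0.1, -0.7, 4.5] -0.05
56.8 [0.1, -0.6, 4.8] -0.03
54.8 [-0.2, -0.4, 4.9] -0.02
52.8 [0.1, -0.6, 5.2] -0.02
50.8 [0.2, -1.0, 4.6] -0.03
48.8 [0.4, -0.4, 4.9] -0.01
47.6 [-0.4, -0.4, 6.6] 0.38
47.2 [-0.7, -0.1, 8.3] 0.76
46.8 [-1.0, -0.4, 9.7] 1.15
46.4 [-1.5, -0.3, 10.9] 1.52
46.0 [-2.1, -0.0, 12.6] 1.91
hold [-1.6  0.3 12.7]
hold [-1.7 -0.2 12.8]
hold [-1.7 -0.  12.2]
hold [-1.7  0.3 12.5]
hold [-1.6 -0.1 12.5]
hold [-1.8 -0.  12.6]
hold [-1.7  0.3 12.3]
[ 0.51192    -0.07613024  0.32589899] 40.3917
```

Run:
```python
from h import *
r.servo_line([.512,-.0762,.3254],speed=.01); s=r.sense(); print(s['contact_force'],s['tcp_pos'],s['clock'])
r.let_go(); s=r.sense(); print(s['opening'],s['clock'])
r.servo_line([.512,-.0762,.46],speed=.08); print(r.sense()['clock'])
a=snap('wrist','w6')['frame'];b=snap('side','s6')['frame']
print(r.sense()['contact_force'],r.sense()['clock'])
cv2.imwrite('pics/c6.png',np.hstack([cv2.resize(a[80:280,220:420],(400,400)),cv2.resize(b[120:240,290:410],(400,400))])[:,:,::-1])
```

```text
[-0.53314606  0.09742665  6.94116566] [ 0.51197517 -0.07612071  0.32594256] 40.6833
0.08783689321147953 41.7917
43.625
[-0.61716806 -0.19030201  0.17516796] 43.725
```

View pics/c6.png

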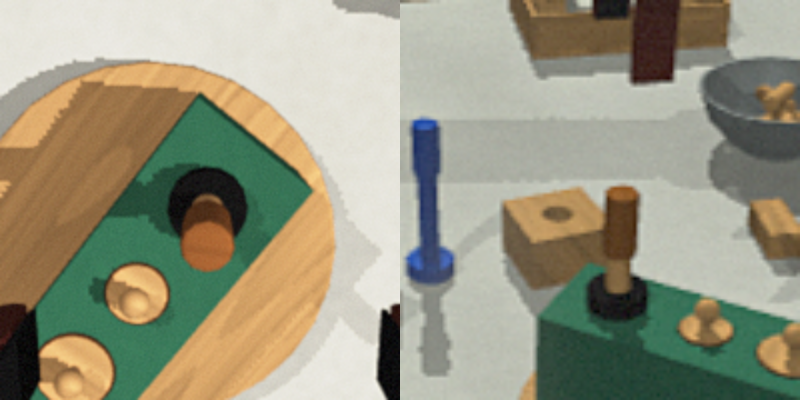

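The gauge stands upright in the bore with its collar flat on the block, at side (355,210). The gripper is clear and the toys are untouched.

```bash
python3 -c "
from station import r
print(r.hand_in())"
```

```text
the job is handed in; nothing more can be done
None
```

The job is handed in at about 44 s: the gauge stands in the green puzzle's bore, rod on the bottom and collar on the block, after a hold of just over 1 s at about 12.5 N total (bore depth about 52 mm).

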